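Shut and lock the tenderiser guard

ROBOT

A 7-joint arm with a two-finger parallel gripper is mounted at the origin on the work surface. World frame = base frame: x ahead of the robot, y to its left, z up, the work surface at z = 0. Lengths are in mm, angles in rad, forces in N, time in s.
With the tool pointing down it reaches from about 400 to 875 mm from the base axis. Payload 4.4 kg.
Tool frame: the origin (TCP) lies midway between the tips of the shut fingers; the grasp point (between the pads) lies 19 mm behind it; z points along the fingers, y is the line along which they close (so a half turn about z gives the same grasp; the last joint's range is limited). The gripper opens to 85 mm and grips with 20 to 120 N. Pads are 22 mm wide; open, the fingers measure 114 mm over their backs; the gripper's body (76 mm by 85 mm) begins 54 mm behind the grasp point. The pads swing forward as they close: fully open they stand 13 mm farther back than shut.
Start: joints at [1.06, 0.628, 0.038, 1.517, -0.027, 0.996, -0.02], TCP at [279.709, -586.755, 231.313] pointing down, gripper open.
Joint ranges: [-3.06, 3.06], [-0.37, 2.12], [-1.25, 1.32], [0.18, 2.47], [-1.1, 4.24], [0.23, 1.98], [-2.94, 2.94]. Speed limits (rad/s): [2.57, 2.57, 3.14, 3.14, 3.14, 3.14, 3.14].

INTERFACE

Orientations are given as [roll, pitch, yaw] about the fixed x, y, z axes, in that order (R = Rz(yaw) Ry(pitch) Rx(roll)).
In Python, from cell import ctrl gives the robot as it stands.
- The arm moves only by the shell command python3 -m handwheel 'ROWS'. ROWS is JSON, a list of rows, each a list of 3 entries, a list of its own where there are three numbers: the turn, a rotation vector about the tool's x, y, z in degrees, then the shift along the tool's x, y, z in m, then the closure, from 0 (fully open) to 1 (shut). A call has 1 to 5 rows; each row shifts and turns the commanded pose from where the row before left it, along the tool's axes as they then stand; what a row does not reach is not made up. A row lasts 1/12 s, in which the tool goes at most 41.7 mm and 7.16 degrees, less where a joint would pass 70% of its speed; a pose out of reach is approached as far as the arm can. A call is refused whole if a number of a shift passes 0.0417 or a number of a turn 7.16, either way. A call with a gripper value outside its range is refused whole. The fingers move at their own pace and stop on an object; the grip force is fixed at half the most. Time passes only in rows, so rows that do not move let the fingers close. It gives the time, the measured TCP pose, the force, the opening and the grip force at its end, in the units of the state.
- ctrl.read_state(): the state, without advancing time (a new reading comes with each control period).
- ctrl.get_image(name): name is "scene" or "top" or "wrist"; returns a dict with "pixels" (384x512x3 uint8, red, green, blue), "fx", "fy", "cx", "cy" (pixels), "pose" (4x4, takes a point from camera to world coordinates); the wrist camera has in their place "T_tool_cam" (4x4, takes a point from camera to tool coordinates, whose origin is the TCP and whose axes are the flange's). Camera axes: x right, y up, looking along -z (the intrinsics and any distortion apply to the point x, -y, -z); pixel columns grow to the right and rows downward; lengths in mm; the calibration is good to about 2 mm. A picture is of the moment at which its call begins: read the wrist's pose just before it. There is no depth.
- ctrl.finish_job(): hands the job in; it is judged then, once.
The state is a dict: "clock": time; "qpos": joint angles; "qd": joint speeds; "tau": joint torques, N m; "eef_pos": TCP position; "tool_rot": TCP orientation; "force": force on the tool from outside, world axes, zero at the start; "torque": the same for the moment, N m; "width": finger opening in mm; "gripper_force": force on a finger pad.
Only numpy, scipy, OpenCV 4.12 (cv2) and the standard library are available. Lean on these libraries where they do the work, as an engineer would, in place of code of your own. Each camera call takes 0.05 s, during which the arm holds its last target. There are 200 camera calls.

TASK

The bench tenderiser has been cleaned: swing its steel guard fully down, then push the black winged stud straight in against its spring until you feel it touch bottom, turn it a quarter turn clockwise to its stop while still pushed in, and let go without pulling on it, so that it stays locked. Press no harder than it takes to feel the bottom, because the catch underneath bends, and leave the tub, bowl and jar where they stand.

Things in the scene. Friction and masses are not known exactly. Their poses are not given: they have to be found in the camera images.
- machine: bench meat tenderiser, a steel trough 280 mm deep (x) x 320 mm wide (y) x 118 mm high, fixed to the counter; origin: centre of its underside; z up; its -x side is the front, roughly towards the robot, with a 60 mm wide ledge along the top that holds the catch's dark round socket at x = -95 mm, y = 0
- guard_hinge (a point): middle of the guard's hinge line, at the machine's far edge: x = +125 mm, y = 0, z = 120 mm in the machine's frame; turns with the guard (its y lies along the hinge line)
- guard_face (a point): centre of the guard's outer (upper) face; z is its outward normal, x points to the hinge. The guard is a flat steel plate, 250 mm from hinge line to free front edge, 290 mm wide, 8 mm thick, its underside on the hinge line. Shut, the outer face lies level, 128 mm above the counter
- guard (a joint): guard angle in rad: 0 shut (a rigid stop), grows as the front edge rises; starts 0.35 to 0.75. A stiff friction hinge of 1.3 N m holds it at any angle: less than 12 N pressed down on its outer face, 120 mm or more from the hinge, moves it
- wing (a point): centre of the stud's grip: a flat upright black wing 34 mm long (x) x 10 mm thick (y) x 28 mm tall (z), on a black disc 44 mm across whose top is 14 mm below this point (fingertips may rest on the disc). On the guard 220 mm from the hinge line, y = 0, 57 mm above the outer face when out; moves with the stud. Its x lies along the machine's x at turn 0
- plunge (a joint): how far the stud is pushed in, m: 0 out, at most 0.037. Its return spring pushes out with 4 N plus 0.2 N per mm, damping 0.08 N per mm/s. To turn it must first go 13.5 to 28.5 mm in (unknown beforehand); it meets a sprung floor 1 mm further. Turned and let go it springs back by 2.5 to 4 mm and stays locked, 11 to 26 mm in
- turn (a joint): turn of the stud in rad: 0 = pin in line with the catch slot (starts -0.08 to 0.08), grows clockwise seen from above, stop at 1.5, locked at 1.3 to 1.5; friction 0.03 N m
- pin: steel cross pin at the stud's foot, 6 mm thick, 28 mm long, parallel to the wing, 8 mm below the guard's underside when the stud is out; origin at its middle
- catch: the catch under the socket, out of sight; origin on the stud's axis: a slotted plate, two ridges behind it, then a sprung floor (15 N per mm, on top of the return spring). Only past the ridges can the pin turn; turned, it springs up behind them by itself. Its depth is unknown: feel for the floor. Pin and catch must never bear on each other with more than 16 N, pushed, turned or pulled
- tub: small open orange plastic tub, 130 x 100 x 60 mm, beside the machine; origin: centre of its underside; to be left alone
- bowl: small steel bowl, 120 mm across, 55 mm high, beside the machine; origin: centre of its underside; to be left alone
- jar: closed glass jar, 56 mm across, 100 mm high, beside the machine, nearer the front; origin: centre of its underside; to be left alone

How it is judged (in metres and radians):
On the way, in this order (a step that is already met when the one before it is completed fails the run):
1. the guard is swung fully shut (value of joint guard below 0.03 rad), for 0.1 s.
2. the stud is turned to its stop and pushed in at least 9 mm (value of joint turn above 1.2 rad and value of joint plunge above 0.009 m and value of joint guard below 0.03 rad), for 0.1 s.
At the end, for the whole second after the job is handed in: the guard is shut (within 0.03 rad), the stud is turned beyond 1.2 rad and stays in by more than 9 mm on its own, held by the catch (all of step 2); the robot touches nothing.
It fails at once if the pin was forced against the catch with more than 16 N (contact force between pin and catch above 16 N).
It fails at once if the tub, bowl or jar moved more than 30 mm (distance of any of tub, bowl, jar from where it was at the start of the episode above 0.03 m).
It also fails if it takes over 67 s, if anything falls off the work surface, if the arm or the gripper's body presses on something with over 40 N, if the wrist force passes 120 N, or if a joint passes its speed limit or range.

## Working session

There is one attempt and no reset: what is moved stays moved. The work goes in short steps, Python scripts to look and compute and a shell command to move; the robot and the scene stay as the last step left them, time stands still between calls to the robot, and variables do not carry over. Pictures are saved under pics/ and viewed, at most 10 in all, crops included, and the job is handed in when it is done.

```bash
mkdir -p pics; ls; python3 - <<'E'
from cell import ctrl
import cv2, numpy as np
s=ctrl.read_state(); print(s)
ims=[]
for n in("scene","top"):
    d=ctrl.get_image(n); cv2.imwrite(f"pics/{n}0.png",d["pixels"][:,:,::-1]); ims.append(d)
    print(n,d["fx"],d["fy"],d["cx"],d["cy"],np.round(d["pose"],3).tolist(),[k for k in d])
    np.save(f"{n}0.npy",d,allow_pickle=True)
E
```

```text
pics
{'clock': 0.0, 'qpos': array([ 1.06020388,  0.62937256,  0.03842839,  1.51837934, -0.0270094 ,
        0.99627203, -0.01996214]), 'qd': array([ 2.27040390e-04, -5.94086194e-04,  7.09898844e-04, -9.08564104e-05,
        7.59949099e-04, -1.46262077e-03, -9.85712916e-04]), 'tau': array([ 5.42407743e-04, -5.63398468e+01,  1.22642342e+00, -1.93443722e+01,
        1.10783885e-02,  1.03040770e-02, -1.54014077e-05]), 'eef_pos': array([ 279.44220257, -586.17340889,  230.36807333]), 'tool_rot': array([-3.13967894e+00,  1.08389695e-05,  4.44835918e-01]), 'force': array([-0.65691187, -0.55957707,  0.39782504]), 'torque': array([ 0.01128501,  0.004605  , -0.0376424 ]), 'gripper_force': 0.0, 'width': 85.41452177504246}
scene 417.82909328406987 417.82909328406987 254.8713505835781 195.42766891821535 [[0.047, -0.952, 0.302, 992.633], [0.999, 0.045, -0.012, 23.543], [-0.003, 0.302, 0.953, 1330.455], [0.0, 0.0, 0.0, 1.0]] ['pixels', 'fx', 'fy', 'cx', 'cy', 'pose']
top 388.3501817497285 388.3501817497285 257.47764955040793 194.2468661756973 [[0.023, 0.99, -0.14, 452.388], [-0.999, 0.027, 0.022, 47.373], [0.026, 0.139, 0.99, 1245.453], [0.0, 0.0, 0.0, 1.0]] ['pixels', 'fx', 'fy', 'cx', 'cy', 'pose']
```

View pics/scene0.png

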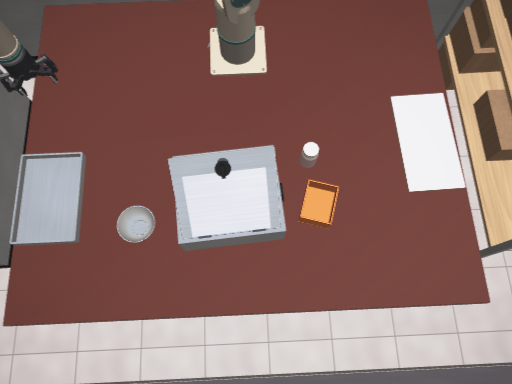

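View pics/top0.png

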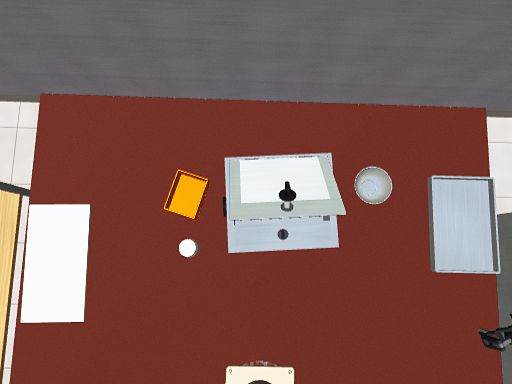

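The scene view shows the trough with its front rim at (170,157)–(277,148) and the stud at (223,168). In the top view the front corners are (228,252) and (338,247), the dark socket is (283,234), the raised guard edge is (228,219)–(345,213) and the stud is about (287,195).

```bash
cat > h.py <<'E'
import numpy as np, cv2
from cell import ctrl
from scipy.spatial.transform import Rotation as R
def load(n): return np.load(n+".npy",allow_pickle=True).item()
def ray(d,u,v,T=None):
    T=np.array(d["pose"] if T is None else T)
    c=np.array([(u-d["cx"])/d["fx"],-(v-d["cy"])/d["fy"],-1.]); return T[:3,3],T[:3,:3]@c
def onz(d,u,v,z,T=None):
    o,r=ray(d,u,v,T); return o+r*(z-o[2])/r[2]
def tri(rs):
    A=np.zeros((3,3));b=np.zeros(3)
    for o,r in rs:
        r=r/np.linalg.norm(r);P=np.eye(3)-np.outer(r,r);A+=P;b+=P@o
    p=np.linalg.solve(A,b); return p,[np.linalg.norm((np.eye(3)-np.outer(r,r)/(r@r))@(p-o)) for o,r in rs]
E
python3 - <<'E'
from h import *
a=load("top0");b=load("scene0")
for n,d in(("top",a),("scene",b)):
    g=d["pixels"].max(2)
    m=(g<45).astype(np.uint8)
    k,l,st,ce=cv2.connectedComponentsWithStats(m)
    for i in range(1,k):
        if 15<st[i,4]<900: print(n,st[i],ce[i].round(1))
for p in[(228,252),(338,247),(225,157),(332,153),(283,234)]: print(p,onz(a,*p,118).round(1))
for p in[(170,157),(277,148)]: print(p,onz(b,*p,118).round(1))
x=np.hstack([cv2.resize(a["pixels"][140:260,215:355],None,fx=3.5,fy=3.5,interpolation=cv2.INTER_CUBIC)[:420,:400], cv2.resize(b["pixels"][140:260,160:300],None,fx=2.85,fy=2.85*420/342,interpolation=cv2.INTER_CUBIC)[:420,:400]])
cv2.imwrite("pics/c1.png",x[:,:,::-1])
E
```

```text
top [279 182  17  19 187] [287.  192.9]
top [223 197   3  19  53] [224.1 205.4]
top [496 325  16   6  38] [503.5 328.2]
top [479 331  33  20 278] [494.3 338.3]
scene [  1  50  56  45 775] [26.  70.5]
scene [ 23 101   9  53  77] [ 27.  127.2]
scene [216 161  14  16 164] [222.5 168.1]
scene [  0 245  13  23  50] [  8.7 257.7]
(228, 252) [442.5 102.8 118. ]
(338, 247) [ 464.1 -214.3  118. ]
(225, 157) [720.9 121.1 118. ]
(332, 153) [ 742.5 -197.9  118. ]
(283, 234) [497.7 -54.4 118. ]
(170, 157) [ 469.9 -221.7  118. ]
(277, 148) [455.3 115.4 118. ]
```

View pics/c1.png

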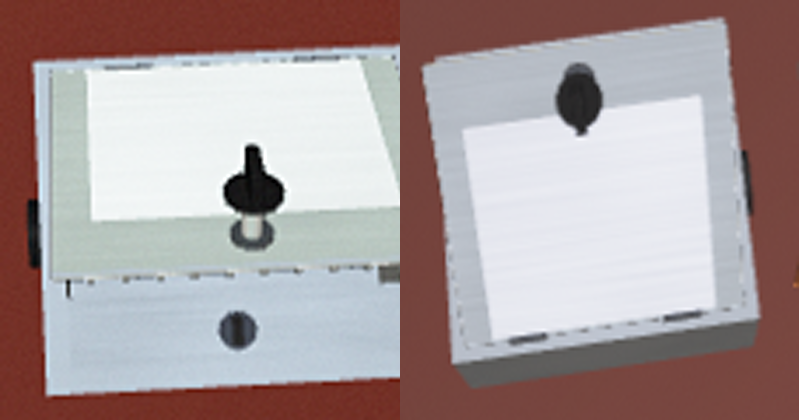

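```bash
python3 - <<'E'
from h import *
a=load("top0");b=load("scene0")
p,e=tri([ray(a,287.3,194.9),ray(b,222.8,168.6)]); print(p.round(1),np.round(e,1))
c=np.array([592.5,-47.1,0]);y=.067;X=np.array([np.cos(y),np.sin(y),0]);Y=np.array([-np.sin(y),np.cos(y),0])
h=c+125*X+[0,0,120]
print("hinge",h.round(1))
q=p-h; qx,qz,qy=q@X,q[2],q@Y
for dd in(46,51): print("theta",np.arctan2(qz,-qx)-np.arctan2(dd,220),np.hypot(qx,qz),np.hypot(220,dd),qy)
# edge by top image
m=(284+2,216); 
for z in(180,200,220,240,260):
    w=onz(a,286.5,216,z)-h; print(z,np.hypot(w@X,w[2]),np.arctan2(w[2],-(w@X)))
for off in(-80,): print("push pt",(h-200*X+off*Y).round(1))
print("stud shut",(h-220*X).round(1))
E
```

```text
[587.  -46.4 297.2] [1.2 1.2]
hinge [717.2 -38.7 120. ]
theta 0.7299886652752432 220.01711492574995 224.75764725588314 1.0877136391712405
theta 0.7083154740622764 220.01711492574995 225.83400983908513 1.0877136391712405
180 183.4028290065605 0.33328467448227034
200 192.3363320341723 0.4289740785689836
220 202.86705657109684 0.51545830477269
240 214.76017263914036 0.5928932637398747
260 227.80239671890556 0.6618378740896844
push pt [ 523.  -131.9  120. ]
stud shut [497.7 -53.5 120. ]
```

```bash
python3 -m handwheel '[[[0,0,7.1],[0,0,-0.025],1],[[0,0,7.1],[0,0,-0.025],1],[[0,0,7.1],[0,0,-0.025],1],[[0,0,0.35],[0,0,-0.025],1],[[0,0,0],[0.0206,-0.0291,0],1]]'
python3 -m handwheel '[[[0,0,0],[0.0206,-0.0291,0],1],[[0,0,0],[0.0206,-0.0291,0],1],[[0,0,0],[0.0206,-0.0291,0],1],[[0,0,0],[0.0206,-0.0291,0],1],[[0,0,0],[0.0206,-0.0291,0],1]]'
python3 -m handwheel '[[[0,0,0],[0.0206,-0.0291,0],1],[[0,0,0],[0.0206,-0.0291,0],1],[[0,0,0],[0.0206,-0.0291,0],1],[[0,0,0],[0.0206,-0.0291,0],1],[[0,0,0],[0.0206,-0.0291,0],1]]'
```

```text
clock: 0.52
eef_pos: [293.4, -564.2, 336.1]
tool_rot: [3.129, 0.001, 0.056]
force: [-0.2, -0.8, 0.8]
width: 25.4
gripper_force: 0.0
clock: 0.93
eef_pos: [391.8, -402.5, 331.0]
tool_rot: [-3.141, 0.0, 0.067]
force: [1.1, 0.6, -0.2]
width: 0.1
gripper_force: 0.0
clock: 1.35
eef_pos: [484.8, -250.5, 331.1]
tool_rot: [-3.141, 0.0, 0.067]
force: [-0.2, -0.5, 0.0]
width: -0.4
gripper_force: 0.0
```

```bash
python3 -m handwheel '[[[0,0,0],[0.0206,-0.0291,0],1],[[0,0,0],[0.0206,-0.0291,0],1],[[0,0,0],[0.0206,-0.0291,0],1],[[0,0,0],[0.0206,-0.0291,0],1],[[0,0,0],[0,0,0],1]]'
python3 -m handwheel '[[[0,0,0],[0,0,0.01],1],[[0,0,0],[0,0,0.01],1],[[0,0,0],[0,0,0.01],1],[[0,0,0],[0,0,0.01],1],[[0,0,0],[0,0,0.01],1]]'
python3 -m handwheel '[[[0,0,0],[0,0,0.01],1],[[0,0,0],[0,0,0.01],1],[[0,0,0],[0,0,0.01],1],[[0,0,0],[0,0,0.01],1],[[0,0,0],[0,0,0.01],1]]'
```

```text
clock: 1.77
eef_pos: [562.5, -121.0, 330.6]
tool_rot: [-3.136, -0.002, 0.079]
force: [0.0, 1.2, -0.6]
width: -0.1
gripper_force: 0.0
clock: 2.18
eef_pos: [558.4, -132.0, 280.4]
tool_rot: [3.141, -0.0, 0.065]
force: [1.0, -0.8, 4.2]
width: -0.0
gripper_force: 1.8
clock: 2.6
eef_pos: [558.7, -130.6, 230.5]
tool_rot: [-3.142, 0.0, 0.067]
force: [-1.1, 0.6, 4.9]
width: 0.5
gripper_force: 1.9
```

```bash
python3 -m handwheel '[[[0,0,0],[0,0,0.01],1],[[0,0,0],[0,0,0.01],1],[[0,0,0],[0,0,0.01],1],[[0,0,0],[0,0,0.01],1],[[0,0,0],[0,0,0.01],1]]'
python3 -m handwheel '[[[0,0,0],[0,0,0.01],1],[[0,0,0],[0,0,0.01],1],[[0,0,0],[0,0,0.01],1],[[0,0,0],[0,0,0.006],1],[[0,0,0],[0,0,0.004],1]]'
python3 -m handwheel '[[[0,0,0],[0,0,0.002],1],[[0,0,0],[0,0,0.002],1],[[0,0,0],[0,0,0.002],1]]'
```

```text
clock: 3.02
eef_pos: [558.3, -130.5, 180.2]
tool_rot: [-3.141, 0.001, 0.067]
force: [-1.5, -0.5, 4.1]
width: 0.1
gripper_force: 2.0
clock: 3.43
eef_pos: [557.9, -130.5, 140.0]
tool_rot: [-3.141, 0.002, 0.067]
force: [-2.3, 0.2, 4.2]
width: 0.1
gripper_force: 1.8
clock: 3.68
eef_pos: [559.0, -130.5, 135.4]
tool_rot: [3.142, -0.0, 0.067]
force: [-3.0, 0.3, 3.8]
width: -0.6
gripper_force: 1.8
```

```bash
for i in 1 2 3 4; do python3 -m handwheel '[[[0,0,0],[0,0,0.001],1],[[0,0,0],[0,0,0.001],1],[[0,0,0],[0,0,0],1]]'|egrep "eef|force: \["; done
```

```text
eef_pos: [559.0, -130.5, 133.3]
force: [-1.4, -0.1, 1.4]
eef_pos: [559.1, -130.6, 131.3]
force: [-1.6, -0.2, 2.0]
eef_pos: [559.0, -130.5, 129.2]
force: [-1.7, -0.5, 2.4]
eef_pos: [559.0, -130.6, 128.0]
force: [-3.6, 0.9, 9.2]
```

```bash
python3 -m handwheel '[[[0,0,0],[0,0,0.0005],1],[[0,0,0],[0,0,0],1],[[0,0,0],[0,0,0],1]]'
python3 -m handwheel '[[[0,0,0],[0,0,-0.02],1],[[0,0,0],[0,0,-0.03],1],[[0,0,0],[0,0,-0.03],1],[[0,0,0],[0,0,-0.03],1],[[0,0,0],[0,0,0],0]]'
```

```text
clock: 4.93
eef_pos: [559.0, -130.5, 128.0]
tool_rot: [3.142, -0.001, 0.067]
force: [-3.4, 0.8, 12.5]
width: 0.1
gripper_force: 6.4
clock: 5.35
eef_pos: [563.1, -131.3, 242.5]
tool_rot: [3.139, -0.012, 0.067]
force: [0.6, -0.6, -0.1]
width: 10.8
gripper_force: 0.0
```

```bash
python3 - <<'E'
from h import *
s=ctrl.read_state(); print(s["eef_pos"],s["tool_rot"])
d=[ctrl.get_image(n) for n in("top","scene","wrist")]
for n,x in zip(("top1","scene1","wrist1"),d): np.save(n+".npy",x,allow_pickle=True)
w=d[2]; print({k:np.round(v,2).tolist() for k,v in w.items() if k!="pixels"})
t=d[0]["pixels"][150:270,215:355]; e=d[1]["pixels"][140:260,160:300]
r=lambda i:cv2.resize(i,(400,343),interpolation=cv2.INTER_CUBIC)
x=np.hstack([r(t),r(e)])
cv2.imwrite("pics/c2.png",x[:,:,::-1]); cv2.imwrite("pics/w1.png",w["pixels"][:,:,::-1])
E
```

```text
[ 563.11925052 -131.33590128  242.48504799] [ 3.13869504 -0.01182265  0.06689078]
{'fx': 322.5, 'fy': 322.5, 'cx': 258.0, 'cy': 189.34, 'T_tool_cam': [[0.0, 0.95, 0.32, 81.11], [1.0, -0.0, -0.0, 0.65], [-0.0, 0.32, -0.95, -141.55], [0.0, 0.0, 0.0, 1.0]]}
```

View pics/c2.png

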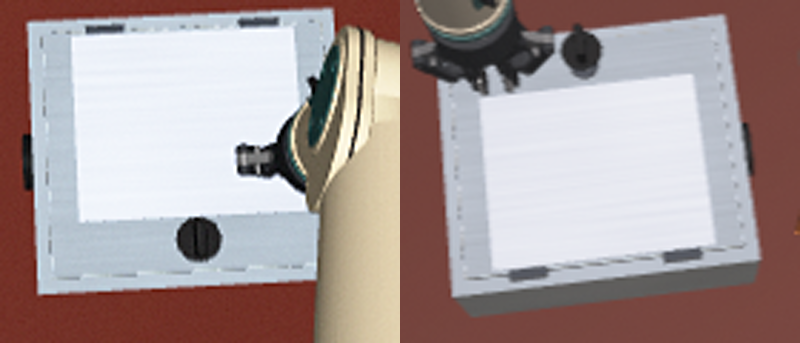

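View pics/w1.png

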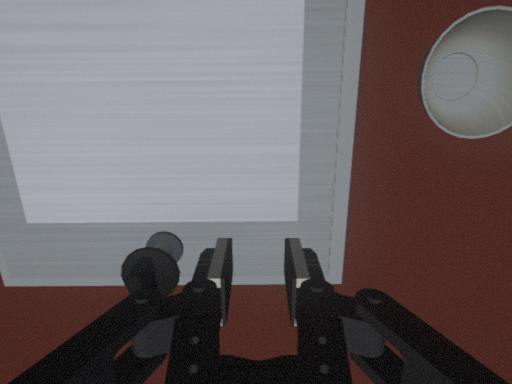

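Both views show the guard shut flat with the disc at about (285,234) in the top view. In the wrist view its front edge is level at row 286, so tool yaw 0.067 matches the machine. Now to measure the stud centre.

```bash
python3 - <<'E'
from h import *
out=[]
for n,(u,v) in(("top1",(284.6,233.6)),("scene1",(223.4,157.5))):
    d=load(n); g=d["pixels"].max(2); m=np.zeros_like(g); y0,x0=int(v)-16,int(u)-12; m[y0:y0+32,x0:x0+24]=(g[y0:y0+32,x0:x0+24]<70)
    k,l,st,ce=cv2.connectedComponentsWithStats(m)
    i=1+np.argmax(st[1:,4]); print(n,st[i],ce[i].round(1)); out.append(ce[i])
    print(onz(d,*ce[i],171).round(1),onz(d,u,v,171).round(1))
p,e=tri([ray(load("top1"),*out[0]),ray(load("scene1"),*out[1])]); print(p,e)
d=load("top1");c=d["pixels"][218:250,268:302]
c=cv2.resize(c,None,fx=10,fy=10,interpolation=cv2.INTER_CUBIC)
c=np.clip(c.astype(int)*3,0,255).astype(np.uint8)
cv2.imwrite("pics/c3.png",c[:,:,::-1])
s=ctrl.read_state(); print(s["eef_pos"],s["tool_rot"],s["width"])
E
```

```text
top1 [277 226  15  15 179] [284.1 233.1]
[498.  -52.7 171. ] [496.8 -54.1 171. ]
scene1 [217 149  13  16 145] [223.  157.1]
[500.6 -52.1 171. ] [502. -51. 171.]
[498.29227298 -52.81985143 165.56527783] [np.float64(0.3389931583612493), np.float64(0.33899315836125443)]
[ 558.90537306 -130.38316051  236.4737664 ] [-3.14151771e+00 -4.60009114e-04  6.71529237e-02] 33.26698585038154
```

View pics/c3.png

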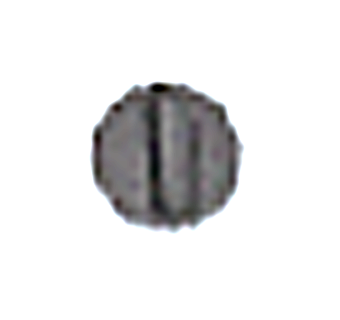

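```bash
python3 -m handwheel '[[[0,0,0],[-0.0185,-0.0271,0],0],[[0,0,0],[-0.0185,-0.0271,0],0],[[0,0,0],[-0.0185,-0.0271,0],0],[[0,0,0],[0,0,0],0],[[0,0,0],[0,0,0],0]]'
python3 - <<'E'
from h import *
s=ctrl.read_state(); print(s["eef_pos"],s["tool_rot"],s["width"],s["force"],s["torque"])
d=ctrl.get_image("wrist"); cv2.imwrite("pics/w2.png",d["pixels"][:,:,::-1])
E
```

```text
clock: 5.92
eef_pos: [496.5, -51.5, 235.5]
tool_rot: [-3.141, 0.003, 0.07]
force: [-0.1, 0.6, 0.6]
width: 85.5
gripper_force: 0.0
[496.50804327 -51.45319582 235.5289173 ] [-3.14069209e+00  2.85027910e-03  7.02890802e-02] 85.53484816530715 [-0.05427219  0.56021492  0.56160992] [-0.00715839 -0.03887434 -0.01051808]
```

View pics/w2.png

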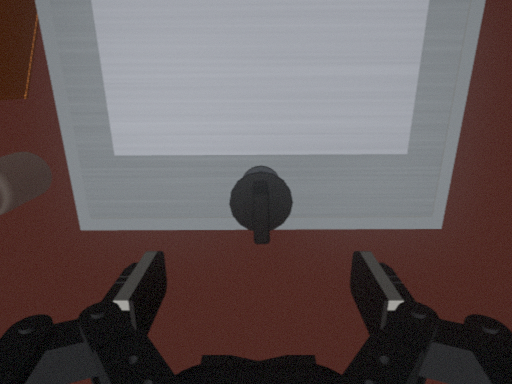

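The wing is at (261,215), midway between the pads, and the guard edge is level at row 230, so alignment is good. Descending.

```bash
python3 -m handwheel '[[[0,0,0],[0,0,0.012],0],[[0,0,0],[0,0,0.012],0],[[0,0,0],[0,0,0.012],0],[[0,0,0],[0,0,0.012],0],[[0,0,0],[0,0,0.012],0]]'
python3 -m handwheel '[[[0,0,0],[0,0,0],0],[[0,0,0],[0,0,0],0.5],[[0,0,0],[0,0,0],0.7],[[0,0,0],[0,0,0],0.8]]'
```

```text
clock: 6.38
eef_pos: [498.6, -54.6, 175.4]
tool_rot: [3.141, 0.0, 0.065]
force: [-0.8, 0.3, 0.1]
width: 85.0
gripper_force: 0.0
clock: 6.72
eef_pos: [498.7, -53.6, 177.3]
tool_rot: [3.141, -0.001, 0.066]
force: [-0.0, -0.7, -0.4]
width: 51.2
gripper_force: 0.0
```

```bash
for i in 1 2 3; do python3 -m handwheel '[[[0,0,0],[0,0,0],1],[[0,0,0],[0,0,0],1],[[0,0,0],[0,0,0],1]]'; done; python3 -c "
from cell import ctrl
print(ctrl.read_state()['torque'])"
```

```text
clock: 6.97
eef_pos: [498.3, -53.2, 177.2]
tool_rot: [3.141, -0.001, 0.067]
force: [-0.4, 0.2, 0.2]
width: 12.5
gripper_force: 0.0
clock: 7.22
eef_pos: [498.3, -53.1, 177.2]
tool_rot: [3.142, -0.001, 0.067]
force: [0.1, -0.3, 3.0]
width: 9.0
gripper_force: 60.5
clock: 7.47
eef_pos: [498.3, -53.1, 177.0]
tool_rot: [-3.142, -0.001, 0.067]
force: [-0.4, 0.8, 2.8]
width: 8.5
gripper_force: 60.5
[ 0.11486679 -0.012902    0.04197286]
```

```bash
for i in 1 2 3; do python3 -m handwheel '[[[0,0,0],[0,0,0.001],1],[[0,0,0],[0,0,0.001],1],[[0,0,0],[0,0,0.001],1],[[0,0,0],[0,0,0.001],1],[[0,0,0],[0,0,0],1]]'|egrep "clock|eef|force: \["; done
```

```text
clock: 7.88
eef_pos: [498.3, -53.1, 172.7]
force: [0.6, 0.4, 3.1]
clock: 8.3
eef_pos: [498.3, -53.1, 168.7]
force: [0.6, 0.8, 4.8]
clock: 8.72
eef_pos: [498.3, -53.1, 164.9]
force: [0.6, 0.4, 6.1]
```

```bash
for i in 1 2 3 4 5 6; do python3 -m handwheel '[[[0,0,0],[0,0,0.0005],1],[[0,0,0],[0,0,0],1],[[0,0,0],[0,0,0],1]]'|egrep "eef|force: \["|tr '\n' ' '; echo; done
```

```text
eef_pos: [498.3, -53.1, 164.6] force: [0.8, 1.0, 5.9] 
eef_pos: [498.3, -53.1, 164.1] force: [-0.2, 0.3, 7.4] 
eef_pos: [498.3, -53.1, 163.6] force: [0.8, 0.7, 5.7] 
eef_pos: [498.3, -53.1, 163.1] force: [0.5, 0.5, 6.0] 
eef_pos: [498.3, -53.1, 162.5] force: [0.6, 0.8, 5.4] 
eef_pos: [498.3, -53.1, 162.0] force: [1.1, -0.1, 6.0]
```

```bash
for i in 1 2 3 4 5; do python3 -m handwheel '[[[0,0,0],[0,0,0.0005],1],[[0,0,0],[0,0,0],1],[[0,0,0],[0,0,0],1]]'|egrep "eef|force: \["|tr '\n' ' '; echo; done
```

```text
eef_pos: [498.3, -53.1, 161.5] force: [0.2, 0.9, 5.3] 
eef_pos: [498.3, -53.1, 161.0] force: [0.3, 1.3, 6.0] 
eef_pos: [498.3, -53.1, 160.5] force: [0.9, 1.2, 5.9] 
eef_pos: [498.3, -53.1, 160.0] force: [-0.1, 0.5, 5.7] 
eef_pos: [498.3, -53.1, 159.6] force: [0.2, 1.4, 6.8]
```

```bash
for i in 1 2 3 4; do python3 -m handwheel '[[[0,0,0],[0,0,0.0005],1],[[0,0,0],[0,0,0],1],[[0,0,0],[0,0,0],1]]'|egrep "eef|force: \["|tr '\n' ' '; echo; done
```

```text
eef_pos: [498.3, -53.1, 159.1] force: [0.4, 1.2, 6.5] 
eef_pos: [498.3, -53.1, 158.6] force: [0.2, 0.3, 6.4] 
eef_pos: [498.3, -53.1, 158.2] force: [-0.0, 0.8, 7.2] 
eef_pos: [498.4, -53.1, 158.0] force: [-0.5, 1.8, 10.2]
```

```bash
python3 -m handwheel '[[[0,0,0],[0,0,0.0003],1],[[0,0,0],[0,0,0],1],[[0,0,0],[0,0,0],1]]'; python3 -m handwheel '[[[0,0,0],[0,0,0],1],[[0,0,0],[0,0,0],1],[[0,0,0],[0,0,0],1]]'
```

```text
clock: 12.72
eef_pos: [498.4, -53.1, 157.8]
tool_rot: [3.142, -0.001, 0.067]
force: [-1.0, 0.8, 11.5]
width: 8.5
gripper_force: 61.8
clock: 12.97
eef_pos: [498.4, -53.1, 157.8]
tool_rot: [3.142, -0.001, 0.067]
force: [-0.6, 1.0, 11.7]
width: 8.3
gripper_force: 61.8
```

```bash
for i in 1 2; do python3 -m handwheel '[[[0,0,2],[0,0,0],1],[[0,0,2],[0,0,0],1],[[0,0,2],[0,0,0],1],[[0,0,2],[0,0,0],1],[[0,0,0],[0,0,0],1]]'; python3 -c "
from cell import ctrl
print(ctrl.read_state()['torque'])"; done
```

```text
clock: 13.38
eef_pos: [498.4, -53.1, 157.8]
tool_rot: [-3.141, -0.001, -0.074]
force: [-0.5, 1.5, 12.1]
width: 8.8
gripper_force: 61.8
[ 0.23970399  0.15084679 -0.07871095]
clock: 13.8
eef_pos: [498.4, -53.1, 157.8]
tool_rot: [-3.141, -0.001, -0.214]
force: [-1.5, 1.2, 11.5]
width: 8.8
gripper_force: 61.8
[0.3154973  0.14392209 0.00105944]
```

```bash
for i in 1 2 3 4 5; do python3 -m handwheel '[[[0,0,2.5],[0,0,0],1],[[0,0,2.5],[0,0,0],1],[[0,0,2.5],[0,0,0],1],[[0,0,2.5],[0,0,0],1],[[0,0,0],[0,0,0],1]]'|egrep "eef|rot|force: \["|tr '\n' ' '; python3 -c "
from cell import ctrl
print(ctrl.read_state()['torque'])"; done
```

```text
eef_pos: [498.4, -53.0, 157.8] tool_rot: [-3.141, -0.001, -0.389] force: [-1.0, 1.9, 12.2] [ 0.33393474  0.1403163  -0.04010785]
eef_pos: [498.4, -53.0, 157.8] tool_rot: [-3.141, -0.001, -0.563] force: [-0.1, 2.4, 11.8] [ 0.37957261  0.10772972 -0.06362286]
eef_pos: [498.5, -52.9, 157.8] tool_rot: [-3.141, -0.001, -0.738] force: [0.5, 1.6, 11.7] [0.37863242 0.11699182 0.02158587]
eef_pos: [498.4, -52.9, 157.8] tool_rot: [-3.14, -0.0, -0.912] force: [0.1, 1.9, 11.9] [ 0.43929617  0.10930572 -0.02640077]
eef_pos: [498.5, -52.9, 157.8] tool_rot: [-3.14, -0.0, -1.087] force: [0.1, 2.0, 11.2] [ 0.43558435  0.07770335 -0.04410763]
```

```bash
for i in 1 2 3; do python3 -m handwheel '[[[0,0,2],[0,0,0],1],[[0,0,2],[0,0,0],1],[[0,0,1],[0,0,0],1],[[0,0,0],[0,0,0],1]]'|egrep "eef|rot|force: \["|tr '\n' ' '; python3 -c "
from cell import ctrl
print(ctrl.read_state()['torque'])"; done
```

```text
eef_pos: [498.5, -52.8, 157.8] tool_rot: [-3.14, 0.0, -1.173] force: [-0.7, 2.3, 11.3] [0.4363537  0.02220431 0.04587101]
eef_pos: [498.6, -52.8, 157.8] tool_rot: [-3.14, 0.0, -1.26] force: [0.1, 2.4, 12.7] [ 0.40831006  0.06647199 -0.00623371]
eef_pos: [498.6, -52.8, 157.8] tool_rot: [-3.14, 0.0, -1.348] force: [-0.3, 1.6, 11.3] [ 0.53033291  0.04113131 -0.03862033]
```

```bash
for i in 1 2; do python3 -m handwheel '[[[0,0,0],[0,0,-0.0005],1],[[0,0,0],[0,0,-0.0005],1],[[0,0,0],[0,0,0],1],[[0,0,0],[0,0,0],1]]'|egrep "eef|rot|force: \["|tr '\n' ' ';done
for i in 1 2 3; do python3 -m handwheel '[[[0,0,0],[0,0,0],0.6],[[0,0,0],[0,0,0],0.6],[[0,0,0],[0,0,0],0.6]]'|egrep "eef|force|width"|tr '\n' ' ';done
```

```text
eef_pos: [498.5, -52.8, 158.4] tool_rot: [-3.14, 0.0, -1.347] force: [1.8, 0.7, 5.7] eef_pos: [498.5, -52.8, 159.3] tool_rot: [-3.141, 0.0, -1.347] force: [1.2, 1.3, 6.5] eef_pos: [497.1, -53.4, 158.5] force: [0.3, -0.2, 0.1] width: 34.0 gripper_force: 0.0 eef_pos: [497.8, -53.2, 158.8] force: [0.4, -0.4, 0.9] width: 34.3 gripper_force: 0.0 eef_pos: [498.0, -53.2, 159.0] force: [0.1, 0.3, 0.6] width: 34.2 gripper_force: 0.0
```

```bash
python3 -m handwheel '[[[0,0,0],[0,0,0],0],[[0,0,0],[0,0,0],0],[[0,0,0],[0,0,0],0],[[0,0,0],[0,0,-0.005],0],[[0,0,0],[0,0,-0.01],0]]'
python3 -m handwheel '[[[0,0,0],[0,0,-0.02],0],[[0,0,0],[0,0,-0.03],0],[[0,0,0],[-0.02,0,-0.03],0],[[0,0,0],[-0.03,0,0],0],[[0,0,0],[0,0,0],0]]'
python3 -m handwheel '[[[0,0,0],[-0.04,0,0],0],[[0,0,0],[-0.04,0,0],0],[[0,0,0],[-0.04,0,0],0],[[0,0,0],[0,0,0],0],[[0,0,0],[0,0,0],0]]'
python3 - <<'E'
from h import *
a=[ctrl.get_image(n)["pixels"] for n in("top","scene")]
r=lambda i:cv2.resize(i,(400,343),interpolation=cv2.INTER_CUBIC)
x=np.hstack([r(a[0][150:270,215:355]),r(a[1][120:240,160:300])])
cv2.imwrite("pics/c4.png",np.clip(x[:,:,::-1].astype(int)*2,0,255))
E
```

```text
clock: 18.72
eef_pos: [497.2, -53.1, 173.8]
tool_rot: [3.139, 0.001, -1.347]
force: [-0.6, 0.2, -0.0]
width: 85.1
gripper_force: 0.0
clock: 19.13
eef_pos: [487.0, 1.2, 256.1]
tool_rot: [-3.138, 0.004, -1.341]
force: [0.1, 0.4, -1.2]
width: 85.3
gripper_force: 0.0
clock: 19.55
eef_pos: [459.4, 115.7, 254.3]
tool_rot: [3.141, 0.001, -1.34]
force: [-0.4, -0.3, -0.2]
width: 85.2
gripper_force: 0.0[ WARN:0@0.491] global loadsave.cpp:1063 imwrite_ Unsupported depth image for selected encoder is fallbacked to CV_8U.
```

View pics/c4.png

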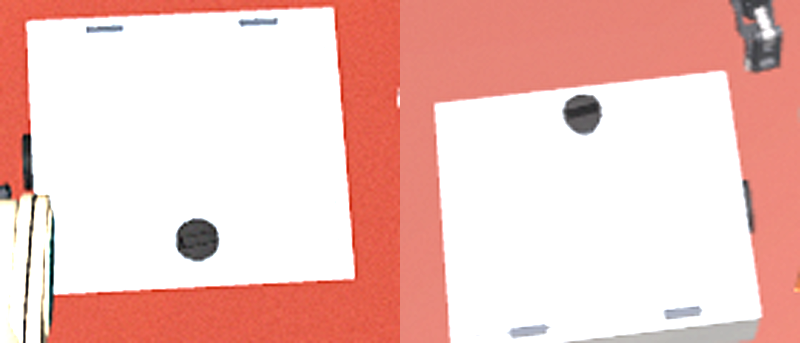

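The wing now lies crosswise in both views, at (197,240) in the top crop and (582,113) in the scene crop. It also sits lower against the guard, and the guard is shut. Handing in.

```bash
python3 -c "
from cell import ctrl
print(ctrl.finish_job())"
```

```text
the job is handed in; nothing more can be done
None
```

I handed the job in at about 20 s of the 67 s allowed: the guard is shut, and the stud was pushed in about 19 mm to its floor, turned about 1.41 rad clockwise and released; final pictures show it crosswise and still in (hand-in gave no verdict), and I kept clear of the tub, bowl and jar but did not re-measure them.

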